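Stow the spare battery packs in the push-to-open drawer

TASK

Pack up the radio desk: lift the red guard cap off the push latch on top of the fibreboard stow box and set it upright in the blue holder, then press the yellow latch so that the hidden drawer springs out. Put every spare battery pack that is on the desk into the drawer, push the drawer fully home until the latch holds it, and last press the steel stud down and turn it a quarter turn clockwise until it rises into its catch and stays. Leave the tape roll, tin and hand microphone where they are.

Things in the scene. Friction and masses are not known exactly. Their poses are not given: they have to be found in the camera images.
- stowbox: fixed MDF-brown box, 170 mm deep (x) x 250 mm wide (y) x 74 mm high; origin at the centre of its underside on the desk; its own -x axis points out of the front, the way the hidden drawer opens. On its flat top (deck) the push latch is at its x -20, y +65 mm and the stud at x -20, y -65 mm. Position and yaw vary.
- drawer (a joint): drawer travel in m: 0 shut and latched, 0.120 fully open (out of the front). No handle; a spring pushes it out (4 N shut, 2 N open), fully open about 1 s after the latch is pressed. To shut it push the front panel in, up to about 10 N over the last 20 mm, on past 0: the latch snaps just past 0, hard stop at -0.004; let go, it then rests at 0. Let go sooner, it springs out again.
- drawer_front (a point): centre of the outer face of the drawer's front panel (250 mm wide, 12 mm thick, from 6 to 70 mm above the desk); axes as the stow box's; moves with the drawer. With the drawer shut it is 101 mm in front of the box's origin and 16 mm in front of the box's own front face.
- drawer_in (a point): centre of the drawer's inner floor, 15 mm above the desk; axes as the box's. Inside 144 (x) x 216 mm (y); side and back walls rise 30 mm above the floor, the front panel 55 mm. Fully open, the part from 72 mm in front of (-x) to 52 mm behind this point is clear of the box, the rest is under the deck. 47 mm from floor to deck: packs on a long face go in, packs stood on end do not.
- latch (a joint): travel of the push latch button in m, 0 up, 0.008 fully down; spring return, 1.5 N to start, 5.5 N at the bottom; the drawer is released at about 0.0055 (4 N).
- latch_top (a point): centre of the top of the yellow round push latch button, 26 mm in diameter, standing 20 mm above the deck in a black round collar 36 mm in diameter and 10 mm high. At the start the red guard cap covers it.
- cap_fin (a point): red square guard cap, loose, standing on the deck over the latch without touching it: a hollow box 46 x 46 mm, 33 mm high, open below, with a grip fin on top 32 mm long (this point's x), 12 mm thick (its y) and 22 mm high. This point is the fin's centre, 44 mm above the cap's lower edge; z points up. 60 g. Its yaw varies.
- holder_in (a point): centre of the inner floor of the fixed blue square cap holder, a tray 64 x 64 mm outside, 58 x 58 mm inside, 15 mm high, floor 3 mm above the desk; axes along its sides. Its place varies: left or right of the stow box.
- stud_wing (a point): centre of the steel wing of the quarter-turn stud: the wing is 36 mm long (this point's x), 10 mm thick (its y), 24 mm high, its centre 26 mm above the deck when the stud is up; the wing's lower edge is 14 mm above the deck (a 30 mm round flange is under it). One end of the wing has a red mark. z points up.
- stud_turn (a joint): angle of the stud in rad: at the start 0 to 0.1 (wing along the box's x); grows clockwise seen from above to 1.57 (wing along the box's y). It turns only while pressed in more than 6 mm; once past about 0.3 it stays down by itself until it reaches its catch; beyond about 1.3 it rises into the catch when let go, and cannot turn back.
- stud_press (a joint): how far the stud is pressed down in m: 0 up at the start, 0.008 at the bottom; spring return, 1 N to start, 7.5 N at the bottom. Resting in its catch (locked) it reads about 0.0025.
- pack1_mid (a point): spare battery pack, loose: a black block 50 mm long (x) x 30 mm wide (y) x 24 mm high (z) with an orange band and three brass contacts; this point is its centre. 110 g. Lies flat on the desk at any yaw; absent in some starts.
- pack2_mid (a point): spare battery pack, loose: a black block 50 mm long (x) x 30 mm wide (y) x 24 mm high (z) with an orange band and three brass contacts; this point is its centre. 110 g. Lies flat on the desk at any yaw; absent in some starts.
- pack3_mid (a point): spare battery pack, loose: a black block 50 mm long (x) x 30 mm wide (y) x 24 mm high (z) with an orange band and three brass contacts; this point is its centre. 110 g. Lies flat on the desk at any yaw; absent in some starts.
- pack4_mid (a point): spare battery pack, loose: a black block 50 mm long (x) x 30 mm wide (y) x 24 mm high (z) with an orange band and three brass contacts; this point is its centre. 110 g. Lies flat on the desk at any yaw; absent in some starts.
- pack5_mid (a point): spare battery pack, loose: a black block 50 mm long (x) x 30 mm wide (y) x 24 mm high (z) with an orange band and three brass contacts; this point is its centre. 110 g. Lies flat on the desk at any yaw; absent in some starts.
- tape: bystander: white roll of tape, 44 mm in diameter, 15 mm high, lying loose on the back of the stow box; origin at the centre of its underside. Leave it alone.
- tin: bystander: blue round tin with a silver lid, 66 mm in diameter, 40 mm high, loose; origin at the centre of its underside. Leave it alone.
- handmic: bystander: black hand microphone lying on the desk, 85 x 55 x 26 mm, loose; origin at the centre of its underside. Leave it alone.

How it is judged:
By the outcome, as a careful person would: the job done as asked, in the order asked, and still so for the second after the job is handed in, with the robot touching nothing.
Of pack1, pack2, pack3, pack4, pack5 only 3 to 5 are there at a start; the rules pass over those that are not, and their reading is None.
At some moment in a run one of pack1, pack2, pack3, pack4, pack5 may be knocked a few centimetres aside while the robot is not near it.
It also fails if it takes over 210 s, if anything falls off the work surface, if the arm or the gripper's body presses on something with over 40 N, if the wrist force passes 120 N, or if a joint passes its speed limit or range.

ROBOT

A 6-joint arm with a two-finger parallel gripper is mounted at the origin on the work surface. World frame = base frame: x ahead of the robot, y to its left, z up, the work surface at z = 0. Lengths are in mm, angles in rad, forces in N, time in s.
With the tool pointing down it reaches from about 275 to 775 mm from the base axis. Payload 14.6 kg.
Tool frame: the origin (TCP) lies between the finger pads; the fingertips stand 11 mm ahead of it and the grasp point (between the pads) lies 8 mm behind it; z points along the fingers, y is the line along which they close (so a half turn about z gives the same grasp; the last joint's range is limited). The gripper opens to 85 mm and grips with 20 to 120 N. Pads are 22 mm wide; open, the fingers measure 114 mm over their backs; the gripper's body (76 mm by 85 mm) begins 54 mm behind the grasp point. The pads swing forward as they close: fully open they stand 13 mm farther back than shut.
Start: joints at [1.138, 0.263, -0.048, 1.259, 0, 1.415], TCP at [143.981, 504.874, 242.278] pointing down, gripper open.
Joint ranges: [-2.65, 2.65], [-0.89, 1.7], [-1.18, 1.37], [-2.13, 2.11], [-1.35, 1.29], [-3.14, 3.14]. Speed limits (rad/s): [1.89, 1.89, 2.57, 2.79, 3.14, 3.14].

INTERFACE

Orientations are given as a unit quaternion [w, x, y, z].
In Python, from plant import bot, cams, hand_in, finder gives the robot as it stands.
- The arm moves only by the shell command python3 -m inch 'ROWS' [FORCE]. ROWS is JSON, a list that holds one entry, the list of rows, each a list of 7 numbers: the shift along the tool's x, y, z in m, then the turn, a rotation vector about the tool's x, y, z in degrees, then the closure, from -1 (fully open) to 1 (shut). A call has 1 to 20 rows; each row is the pose to reach, as a shift and turn from the pose commanded when the call began, along the tool's axes at that moment; what a row does not reach only later rows make up. A row lasts 1/10 s, in which the tool goes at most 50 mm and 8.59 degrees, less where a joint would pass 70% of its speed; a pose out of reach is approached as far as the arm can. A call with a gripper value outside its range is refused whole. The fingers move at their own pace and stop on an object; FORCE is the grip in N (left out, the last holds). Time passes only in rows, so rows that repeat a pose let the fingers close. It gives the time, the measured TCP pose, the force, the opening and the grip force at its end, in the units of the state.
- bot.observe(): the state, without advancing time (a new reading comes with each control period).
- cams.read_camera(name): name is "scene" or "side" or "wrist"; returns the picture (480x640x3 uint8, red, green, blue); there is no depth.
- cams.calibration(name): a dict with "vfov" (degrees; the focal length in pixels is half the picture's height over the tangent of half this angle, whatever the lens; pixels are square), "cx", "cy" (the principal point, pixels), "rvec" (rotation vector, rad) and "tvec" (3), from world to camera coordinates, as OpenCV has them. Camera axes: x right, y down, z forward; pixel columns grow to the right and rows downward; lengths in mm; the calibration is good to about 2 mm. A picture is of the moment at which its call begins: read the wrist's pose just before it. calibration takes no time and is no camera call; for the wrist camera it gives the pose at the moment of the call.
- hand_in(): hands the job in; it is judged then, once.
Trained networks look in the newest picture that a camera, given by its name, has taken for a name from the list of things; names that differ only in an ending like _2 or _b are one class to them, and where a whole thing is asked for, a point or a joint stands for the part that bears it (a point fixed in the world has none). Each returns a list of dicts, best first, with "conf" (0 to 1); they miss things now and then, are a little off and sometimes report something else, mostly with a low value. They report only what shows in the picture. A call takes as long as a camera call.
- finder.search_frame(camera, query): "box" ([left, top, width, height] in pixels, round what is visible of it).
The state is a dict: "time": time; "qpos": joint angles; "dq": joint speeds; "joint_efforts": joint torques, N m; "ee_pos": TCP position; "tool_rot": TCP orientation; "wrist_force": force on the tool from outside, world axes, zero at the start; "moment": the same for the moment, N m; "opening": opening from 0.0 (shut) to 1.0 (fully open); "finger_force": force on a finger pad.
Only numpy, scipy, OpenCV 4.12 (cv2) and the standard library are available. Lean on these libraries where they do the work, as an engineer would, in place of code of your own. Each camera call takes 0.05 s, during which the arm holds its last target. There are 200 camera calls.

## Working session

There is one attempt and no reset: what is moved stays moved. The work goes in short steps, Python scripts to look and compute and a shell command to move; the robot and the scene stay as the last step left them, time stands still between calls to the robot, and variables do not carry over. Pictures are saved under pics/ and viewed, at most 14 in all, crops included, and the job is handed in when it is done.

```bash
ls; mkdir -p pics; cat > h.py <<'E'
import numpy as np, cv2
from scipy.spatial.transform import Rotation as R
from plant import bot, cams, finder
def K(c):
    f=240/np.tan(np.radians(c['vfov'])/2); return np.array([[f,0,c['cx']],[0,f,c['cy']],[0,0,1.]])
def w(c,u,v,z):
    Rm=cv2.Rodrigues(np.array(c['rvec'],float))[0]; t=np.array(c['tvec'],float).ravel()
    d=Rm.T@np.linalg.solve(K(c),[u,v,1.]); o=-Rm.T@t
    return o+d*(z-o[2])/d[2]
def px(c,P):
    return cv2.projectPoints(np.array(P,float).reshape(-1,1,3),np.array(c['rvec'],float),np.array(c['tvec'],float),K(c),None)[0].reshape(-1,2)
def shot(n,f=None):
    c=cams.calibration(n); im=cams.read_camera(n)
    if f: cv2.imwrite('pics/'+f,im[:,:,::-1])
    return c,im
def st():
    s=bot.observe(); q=s['tool_rot']; return s,np.array(s['ee_pos']),R.from_quat([q[1],q[2],q[3],q[0]])
def go(p,yaw=None):
    """shift in tool axes (m) and turn (deg about tool z) to reach p (mm) ; yaw = world yaw of tool x wanted (deg)"""
    s,e,r=st(); x=r.as_matrix()[:,0]
    print('shift',np.round(r.inv().apply(np.array(p)-e)/1000,4),'toolx yaw',np.degrees(np.arctan2(x[1],x[0])).round(1))
    if yaw is not None:
        m=np.array([[np.cos(np.radians(yaw)),np.sin(np.radians(yaw)),0],[np.sin(np.radians(yaw)),-np.cos(np.radians(yaw)),0],[0,0,-1]]).T
        print('rotvec',np.degrees((r.inv()*R.from_matrix(m)).as_rotvec()).round(2))
E
python3 - <<'E'
from h import *
for n in ['scene','side','wrist']:
    c,im=shot(n,n+'0.png'); print(n,c, -cv2.Rodrigues(np.array(c['rvec'],float))[0].T@np.array(c['tvec']).ravel())
    for q in ['stowbox','latch','cap_fin','holder_in','stud_wing','pack1_mid','tape','tin','handmic','drawer_front']:
        if n!='wrist': print(q,[(np.round(d['box']).tolist(),round(d['conf'],2)) for d in finder.search_frame(n,q)][:7])
print(bot.observe())
E
```

```text
pics
scene {'vfov': 50.94964464414671, 'cx': 320.70863514648244, 'cy': 241.30628941344963, 'rvec': array([ 2.0232712 ,  1.49737123, -0.54500068]), 'tvec': array([-183.02550434, -376.219162  , 1445.11913552])} [1221.69207868 -189.20333721  857.36752389]
stowbox [([260.0, 224.0, 152.0, 128.0], 0.84), ([174.0, 216.0, 19.0, 30.0], 0.59), ([297.0, 254.0, 10.0, 25.0], 0.23)]
latch []
cap_fin [([347.0, 230.0, 30.0, 35.0], 0.72)]
holder_in [([384.0, 180.0, 36.0, 22.0], 0.89)]
stud_wing [([294.0, 254.0, 16.0, 26.0], 0.66)]
pack1_mid [([160.0, 281.0, 30.0, 27.0], 0.76)]
tape [([328.0, 285.0, 25.0, 24.0], 0.93), ([490.0, 239.0, 32.0, 36.0], 0.51)]
tin [([488.0, 240.0, 32.0, 35.0], 0.72)]
handmic [([105.0, 329.0, 51.0, 48.0], 0.62)]
drawer_front [([259.0, 222.0, 118.0, 49.0], 0.92), ([328.0, 285.0, 24.0, 25.0], 0.42)]
side {'vfov': 50.34458629429979, 'cx': 315.624131051032, 'cy': 235.73452989695426, 'rvec': array([ 2.21747897, -0.13934242,  0.04328816]), 'tvec': array([-561.70560172,  102.12070866, 1297.52653944])} [  461.2895661  -1030.88403481   856.74207651]
stowbox [([307.0, 198.0, 93.0, 88.
[... 854 characters left out ...]
'qpos': array([ 1.13770013e+00,  2.63078817e-01, -4.83208575e-02,  1.25937657e+00,
       -3.75344120e-05,  1.41550292e+00]), 'dq': array([ 4.68600087e-04,  3.06484080e-04,  6.94710686e-04,  8.03477177e-04,
       -8.40873254e-05, -2.32211511e-04]), 'joint_efforts': array([-2.18042420e-03, -6.37448287e+01,  3.84772110e+01,  1.40182583e-03,
       -8.43944417e-05,  1.47201240e-05]), 'ee_pos': array([143.98927501, 504.86788907, 242.28160536]), 'tool_rot': array([2.08722213e-05, 1.38455174e-01, 9.90368701e-01, 4.16685372e-06]), 'wrist_force': array([-0.32761972,  0.56152708, -0.63948212]), 'moment': array([0.02737501, 0.02698974, 0.01482478]), 'finger_force': 0.0, 'opening': 0.9988151966086423}
```

View pics/scene0.png

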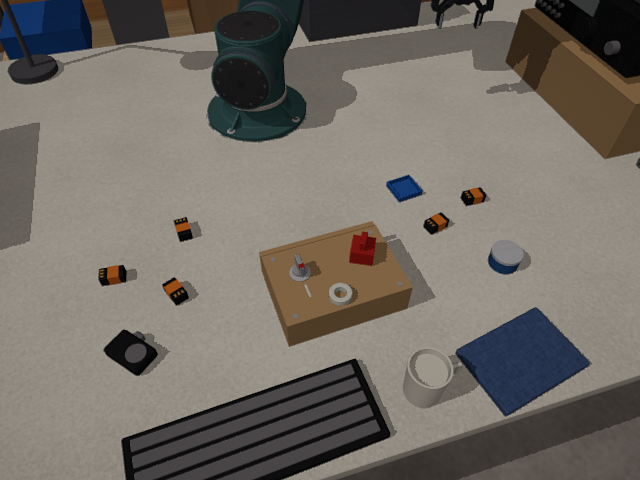

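View pics/side0.png

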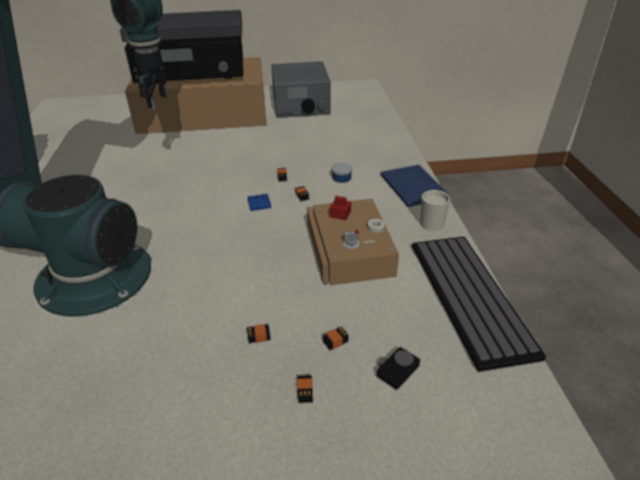

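The scene view shows the box at (335,280), with the stud at (300,268) and the red cap at (364,250). The holder is at (404,188), and there are five packs at (183,229), (112,275), (175,291), (436,223) and (473,196). The side view agrees.

```bash
python3 - <<'E'
from h import *
c=cams.calibration('scene'); s=cams.calibration('side')
def p(n,z,a,b): print(n,w(c,*a,z).round(0)[:2],w(s,*b,z).round(0)[:2])
p('stud flange',76,(300,274),(351,243)); p('cap fin top',74+55,(365,236),(341,199)); p('holder',10,(404,187),(260,201))
p('packA',12,(183,229),(259,333));p('packB',12,(112,275),(305,388));p('packC',12,(175,291),(335,338));p('packD',12,(436,223),(302,193));p('packE',12,(473,196),(282,174))
p('tin',40,(507,250),(342,167)); p('tape',89,(341,291),(376,224))
go([450,0,400],0)
E
```

```text
stud flange [655. -52.] [649. -52.]
cap fin top [642.  82.] [642.  67.]
holder [426. 273.] [428. 271.]
packA [ 411. -259.] [ 411. -259.]
packB [ 497. -416.] [ 496. -414.]
packC [ 576. -295.] [ 574. -295.]
packD [559. 294.] [558. 294.]
packE [505. 417.] [504. 418.]
tin [694. 388.] [696. 385.]
tape [724.   8.] [722.  -0.]
shift [-0.4327 -0.4016 -0.1577] toolx yaw 164.1
rotvec [  0.    -0.   164.08]
```

```bash
python3 - <<'E'
from h import *
go([560,10,370],180)
E
```

```text
shift [-0.5358 -0.3618 -0.1277] toolx yaw 164.1
rotvec [  0.     0.   -15.92]
```

```bash
python3 -m inch '[[[-0.536,-0.362,-0.128,0,0,-15.9,-1],[-0.536,-0.362,-0.128,0,0,-15.9,-1],[-0.536,-0.362,-0.128,0,0,-15.9,-1],[-0.536,-0.362,-0.128,0,0,-15.9,-1],[-0.536,-0.362,-0.128,0,0,-15.9,-1],[-0.536,-0.362,-0.128,0,0,-15.9,-1],[-0.536,-0.362,-0.128,0,0,-15.9,-1],[-0.536,-0.362,-0.128,0,0,-15.9,-1],[-0.536,-0.362,-0.128,0,0,-15.9,-1],[-0.536,-0.362,-0.128,0,0,-15.9,-1],[-0.536,-0.362,-0.128,0,0,-15.9,-1],[-0.536,-0.362,-0.128,0,0,-15.9,-1],[-0.536,-0.362,-0.128,0,0,-15.9,-1],[-0.536,-0.362,-0.128,0,0,-15.9,-1],[-0.536,-0.362,-0.128,0,0,-15.9,-1],[-0.536,-0.362,-0.128,0,0,-15.9,-1]]]' 40; python3 - <<'E'
from h import *
c,im=shot('wrist','w1.png')
for q in ['cap_fin','stud_wing','holder_in','drawer_front','pack1_mid','tin','stowbox']:
    print(q,[(np.round(d['box']).tolist(),round(d['conf'],2)) for d in finder.search_frame('wrist',q)][:3])
E
```

```text
time: 2.75
ee_pos: [560.0, 9.8, 370.0]
tool_rot: [-0.0, 0.0, 1.0, 0.0]
wrist_force: [-0.1, 0.0, 0.6]
opening: 1.0
finger_force: 0.0
cap_fin [([354.0, 239.0, 61.0, 67.0], 0.76)]
stud_wing [([252.0, 260.0, 29.0, 38.0], 0.68)]
holder_in [([520.0, 30.0, 71.0, 68.0], 0.87), ([42.0, 173.0, 53.0, 46.0], 0.18)]
drawer_front [([299.0, 314.0, 38.0, 43.0], 0.65), ([205.0, 180.0, 233.0, 37.0], 0.61)]
pack1_mid [([43.0, 172.0, 52.0, 48.0], 0.95), ([250.0, 262.0, 28.0, 40.0], 0.51), ([53.0, 20.0, 46.0, 53.0], 0.47)]
tin [([581.0, 261.0, 58.0, 62.0], 0.77)]
stowbox [([204.0, 183.0, 235.0, 175.0], 0.81)]
```

View pics/w1.png

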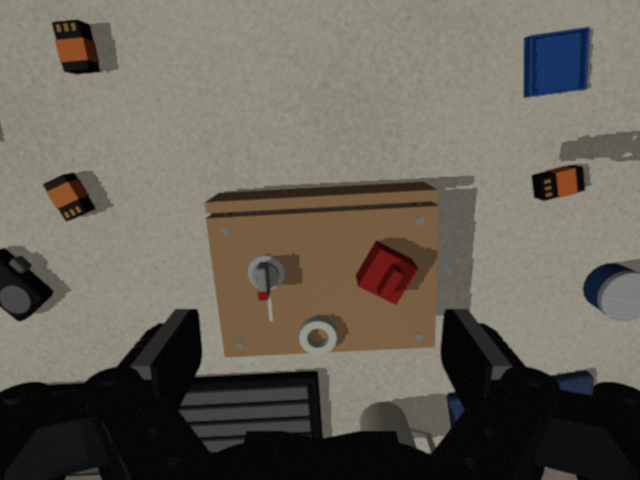

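The wrist view shows the box from above: deck corners are about (208,216), (438,205), (226,356) and (436,348), the stud is at (265,273), the cap at (387,273), the holder at (557,62) and packs are on both sides. I'll enlarge the cap and stud and fit the packs and holder.

```bash
cat >> h.py <<'E'
def ang(a): return np.degrees(np.arctan2(a[1],a[0]))
def packs(n,c,im,zc=24,minA=60):
    """orange band -> centre & long-axis yaw: band spans the width, so use black+orange block around it"""
    h=cv2.cvtColor(im,cv2.COLOR_RGB2HSV); m=cv2.inRange(h,(6,170,90),(18,255,255))
    k,l,s,ct=cv2.connectedComponentsWithStats(m); out=[]
    for i in range(1,k):
        if s[i,4]<minA: continue
        ys,xs=np.nonzero(l==i)
        P=np.array([w(c,x,y,zc)[:2] for x,y in zip(xs,ys)])
        r=cv2.minAreaRect(P.astype(np.float32)); b=cv2.boxPoints(r)
        e=[b[1]-b[0],b[2]-b[1]]; e.sort(key=np.linalg.norm)
        out.append((np.round(ct[i]).tolist(),P.mean(0).round(1).tolist(),[round(float(np.linalg.norm(x)),1) for x in e],round(ang(e[0])%180,1)))
    return out
E
python3 - <<'E'
from h import *
c=cams.calibration('wrist'); im=cv2.imread('pics/w1.png')[:,:,::-1].copy()
for o in packs('wrist',c,im): print(o)
D=[w(c,*p,74)[:2] for p in [(208,216),(438,205),(226,356),(436,348)]]; print('deck',np.round(D))
S=[w(c,*p,74)[:2] for p in [(225,231),(420,220),(239,345),(418,337)]]; print('screws',np.round(S))
print('stud flange',w(c,265,274,77).round(1)[:2])
h=cv2.cvtColor(im,cv2.COLOR_RGB2HSV); m=cv2.inRange(h,(105,150,60),(122,255,255)); m[:, :500]=0; m[120:]=0
ys,xs=np.nonzero(m); P=np.array([w(c,x,y,15)[:2] for x,y in zip(xs,ys)],np.float32); print('holder',cv2.minAreaRect(P))
cv2.imwrite('pics/w1c.png',cv2.resize(cv2.imread('pics/w1.png')[220:320,230:430],None,fx=4,fy=4,interpolation=cv2.INTER_CUBIC))
E
```

```text
([72.0, 49.0], [413.7, -259.5], [22.5, 29.5], np.float32(4.7))
([566.0, 182.0], [556.2, 297.5], [22.5, 29.3], np.float32(105.0))
([63.0, 195.0], [571.7, -297.3], [22.3, 29.1], np.float32(23.6))
deck [[ 586. -113.]
 [ 574.  134.]
 [ 757. -105.]
 [ 747.  146.]]
screws [[603. -96.]
 [590. 116.]
 [743. -88.]
 [732. 123.]]
stud flange [651.7 -53.4]
holder ((425.71270751953125, 268.783447265625), (61.611934661865234, 67.90496063232422), 7.548743724822998)
```

View pics/w1c.png

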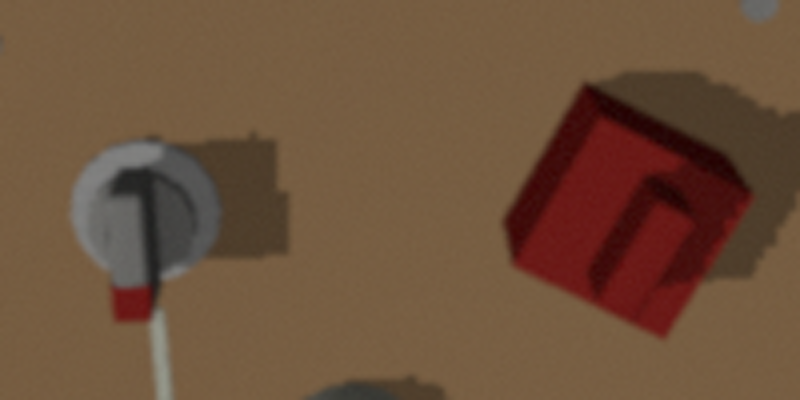

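```bash
python3 - <<'E'
from h import *
c=cams.calibration('wrist')
f=lambda u,v,z:w(c,230+u/4,220+v/4,z)[:2]
C=[f(*p,107) for p in [(604,113),(750,195),(665,338),(512,265)]]
print(np.round(C,1),np.mean(C,0),[ang(C[i+1]-C[i]).round(1) for i in range(3)],[np.linalg.norm(C[i+1]-C[i]).round(1) for i in range(3)])
F=[f(*p,129) for p in [(650,202),(692,218),(640,315),(603,290)]]; print(np.mean(F,0),ang(F[3]-F[0]),ang(F[2]-F[1]))
print('wing top',f(122,197,112),f(132,320,112))
h=np.array([651.7,-53.4]); S=np.array([[603,-96],[590,116],[743,-88],[732,123]]); print('box ctr',S.mean(0), ang(S[1]-S[0])-90,ang(S[2]-S[0]),ang(S[3]-S[2])-90,ang(np.mean(C,0)-h)-90)
E
```

```text
[[612.2  70.2]
 [634.4 108.8]
 [674.7  89. ]
 [653.9  47.8]] [643.77293555  78.93223456] [np.float64(60.2), np.float64(-26.2), np.float64(-116.9)] [np.float64(44.6), np.float64(45.0), np.float64(46.1)]
[642.46663698  78.69099227] -24.327260955389335 -24.001034238519445
wing top [633.12048165 -52.69788418] [667.26921416 -51.49641309]
box ctr [667.    13.75] 3.509026588616564 3.2704879231835653 2.98428214359339 3.428078166048792
```

```bash
python3 -m inch '[[[-0.083,0.069,0.17,0,0,26.5,-1],[-0.083,0.069,0.17,0,0,26.5,-1],[-0.083,0.069,0.17,0,0,26.5,-1],[-0.083,0.069,0.17,0,0,26.5,-1],[-0.083,0.069,0.17,0,0,26.5,-1],[-0.083,0.069,0.21,0,0,26.5,-1],[-0.083,0.069,0.235,0,0,26.5,-1],[-0.083,0.069,0.249,0,0,26.5,-1],[-0.083,0.069,0.249,0,0,26.5,-1],[-0.083,0.069,0.249,0,0,26.5,0.3],[-0.083,0.069,0.249,0,0,26.5,0.6],[-0.083,0.069,0.249,0,0,26.5,0.8],[-0.083,0.069,0.249,0,0,26.5,1],[-0.083,0.069,0.249,0,0,26.5,1],[-0.083,0.069,0.249,0,0,26.5,1],[-0.083,0.069,0.249,0,0,26.5,1]]]' 30; python3 - <<'E'
from h import *
c,im=shot('wrist','w2.png')
E
```

```text
time: 4.75
ee_pos: [643.3, 78.7, 121.7]
tool_rot: [0.0, 0.229, 0.973, 0.0]
wrist_force: [-0.9, -0.6, 5.1]
opening: 0.134
finger_force: 32.1
```

View pics/w2.png

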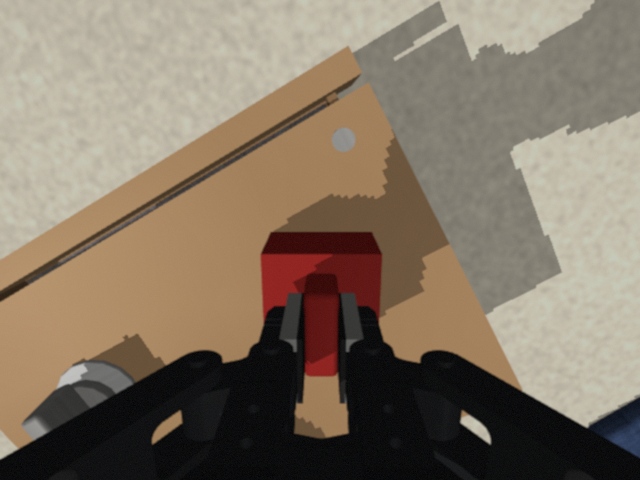

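Cap is gripped squarely (fin between the pads at about (320,330)). Lifting it.

```bash
python3 -m inch '[[[0,0,-0.03,0,0,0,1],[0,0,-0.07,0,0,0,1],[0,0,-0.11,0,0,0,1]]]'; python3 - <<'E'
from h import *
go([500,271,250],187.5)
E
```

```text
time: 5.1
ee_pos: [642.7, 78.8, 232.2]
tool_rot: [-0.001, 0.229, 0.973, -0.0]
wrist_force: [1.5, 0.3, -0.1]
opening: 0.135
finger_force: 31.2
shift [ 0.2135  0.1083 -0.0176] toolx yaw 153.5
rotvec [-1.000e-02 -7.000e-02 -3.402e+01]
```

```bash
python3 -m inch '[[[0.213,0.108,-0.018,0,0,-34,1],[0.213,0.108,-0.018,0,0,-34,1],[0.213,0.108,-0.018,0,0,-34,1],[0.213,0.108,-0.018,0,0,-34,1],[0.213,0.108,-0.018,0,0,-34,1],[0.213,0.108,-0.018,0,0,-34,1],[0.213,0.108,-0.018,0,0,-34,1],[0.213,0.108,-0.018,0,0,-34,1]]]'; python3 - <<'E'
from h import *
c,im=shot('wrist','w3.png')
h=cv2.cvtColor(im,cv2.COLOR_RGB2HSV); m=cv2.inRange(h,(105,120,40),(125,255,255))
k,l,s,ct=cv2.connectedComponentsWithStats(m); print(s[1:][s[1:,4]>200].tolist())
i=1+np.argmax(s[1:,4]); ys,xs=np.nonzero(l==i); P=np.array([w(c,x,y,15)[:2] for x,y in zip(xs,ys)],np.float32); print('holder',cv2.minAreaRect(P), P.mean(0))
P0=np.array([w(c,x,y,3)[:2] for x,y in zip(xs,ys)],np.float32);print('holder z3',cv2.minAreaRect(P0))
for o in packs('wrist',c,im,minA=300): print(o)
go([426.5,270,100],187.5)
E
```

```text
time: 5.9
ee_pos: [501.3, 269.9, 249.0]
tool_rot: [-0.0, -0.065, 0.998, -0.0]
wrist_force: [-0.1, -0.0, -1.2]
opening: 0.134
finger_force: 31.3
[[299, 79, 75, 76, 5526]]
holder ((425.3042907714844, 271.3709411621094), (61.778682708740234, 62.82889938354492), 7.4395222663879395) [424.55408 271.25327]
holder z3 ((425.1205139160156, 271.76190185546875), (63.800025939941406, 64.88461303710938), 7.439516067504883)
([486.0, 230.0], [504.6, 420.3], [22.7, 29.3], np.float32(90.1))
shift [0.0742 0.01   0.149 ] toolx yaw -172.6
rotvec [-0.01 -0.02 -0.09]
```

View pics/w3.png

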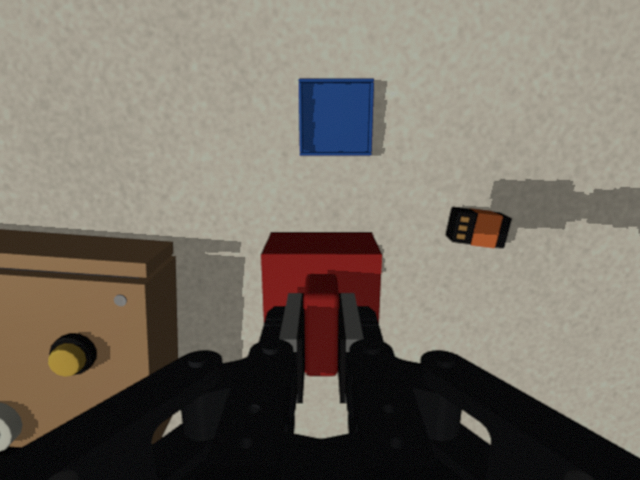

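Holder square is at (336,117), the uncovered yellow latch shows at (70,358) and a pack is at (480,228). Placing the cap.

```bash
python3 -m inch '[[[0.0745,0.0105,0.06,0,0,0,1],[0.0745,0.0105,0.1,0,0,0,1],[0.0745,0.0105,0.13,0,0,0,1],[0.0745,0.0105,0.16,0,0,0,1],[0.0745,0.0105,0.175,0,0,0,1],[0.0745,0.0105,0.185,0,0,0,1],[0.0745,0.0105,0.193,0,0,0,1],[0.0745,0.0105,0.197,0,0,0,1],[0.0745,0.0105,0.197,0,0,0,1]]]'; python3 - <<'E'
from h import *
c,im=shot('wrist','w4.png')
E
```

```text
time: 6.85
ee_pos: [425.9, 271.1, 52.3]
tool_rot: [0.0, -0.065, 0.998, 0.0]
wrist_force: [-0.7, -0.1, 0.1]
opening: 0.132
finger_force: 31.2
```

View pics/w4.png

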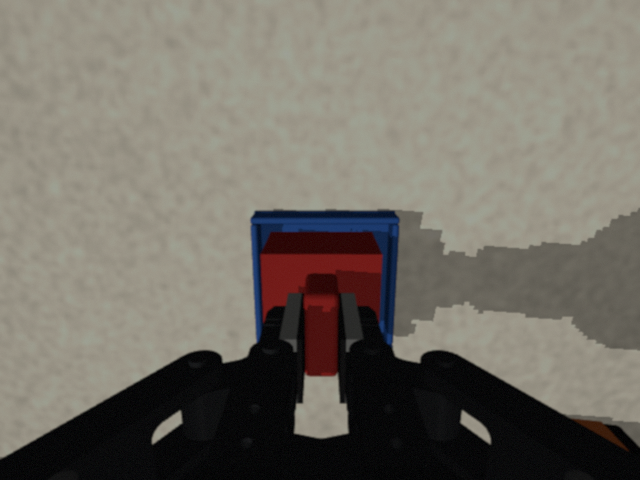

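The cap sits inside the blue tray with clearance all round. Releasing.

```bash
python3 -m inch '[[[0,0,0.0015,0,0,0,1],[0,0,0.0015,0,0,0,0],[0,0,0.0015,0,0,0,-0.5],[0,0,0.0015,0,0,0,-0.5],[0,0,0.0015,0,0,0,-0.5],[0,0,-0.03,0,0,0,-0.5],[0,0,-0.08,0,0,0,-0.5],[0,0,-0.13,0,0,0,0.5],[0,0,-0.15,0,0,0,1]]]'; python3 - <<'E'
from h import *
c,im=shot('wrist','w5.png')
h=cv2.cvtColor(im,cv2.COLOR_RGB2HSV);m=cv2.inRange(h,(0,150,40),(4,255,255))|cv2.inRange(h,(172,150,40),(180,255,255))
ys,xs=np.nonzero(m);print(len(xs),xs.min(),xs.max(),ys.min(),ys.max())
go([643.2,78,150],183.4)
E
```

```text
time: 7.8
ee_pos: [426.6, 271.6, 206.6]
tool_rot: [0.002, -0.065, 0.998, 0.001]
wrist_force: [0.5, 0.1, -0.3]
opening: 0.422
finger_force: 0.0
3774 290 350 182 245
shift [-0.1886 -0.2205  0.0587] toolx yaw -172.5
rotvec [0.12 0.38 4.09]
```

```bash
python3 -m inch '[[[-0.189,-0.22,0.03,0,0,4.1,1],[-0.189,-0.22,0.03,0,0,4.1,1],[-0.189,-0.22,0.03,0,0,4.1,1],[-0.189,-0.22,0.03,0,0,4.1,1],[-0.189,-0.22,0.03,0,0,4.1,1],[-0.189,-0.22,0.059,0,0,4.1,1],[-0.189,-0.22,0.075,0,0,4.1,1],[-0.189,-0.22,0.075,0,0,4.1,1]]]'; python3 - <<'E'
from h import *
c,im=shot('wrist','w6.png')
h=cv2.cvtColor(im,cv2.COLOR_RGB2HSV);m=cv2.inRange(h,(22,120,60),(35,255,255))
k,l,s,ct=cv2.connectedComponentsWithStats(m); i=1+np.argmax(s[1:,4]); print(s[i],ct[i],w(c,*ct[i],94))
go([643.2,78,112],183.4)
E
```

```text
time: 8.65
ee_pos: [640.7, 76.7, 124.1]
tool_rot: [-0.002, -0.029, 1.0, 0.0]
wrist_force: [-0.3, 0.6, 0.3]
opening: 0.0
finger_force: 0.0
[ 296  264   59   43 1637] [325.80757483 283.84178375] [636.10973211  77.24840838  94.        ]
shift [-0.0024  0.0004  0.0141] toolx yaw -176.6
rotvec [ 0.02 -0.16 -0.05]
```

View pics/w6.png

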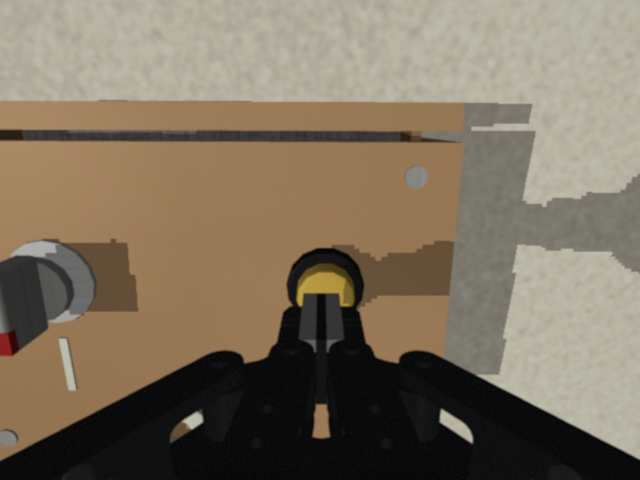

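The fingertips stand right over the yellow button (325,290). Pressing.

```bash
python3 -m inch '[[[-0.001,0.001,0.015,0,0,0,1],[-0.001,0.001,0.02,0,0,0,1],[-0.001,0.001,0.024,0,0,0,1],[-0.001,0.001,0.0265,0,0,0,1],[-0.001,0.001,0.0265,0,0,0,1]]]'; python3 - <<'E'
from h import *
c,im=shot('scene','s2.png')
print([d for d in finder.search_frame('scene','drawer_front')][:2])
E
python3 -m inch '[[[0,0,-0.03,0,0,0,1],[0,0,-0.08,0,0,0,1],[0,0,-0.13,0,0,0,1],[0,0,-0.17,0,0,0,0],[0,0,-0.2,0,0,0,-0.5],[0,0,-0.2,0,0,0,-0.5]]]'; python3 - <<'E'
from h import *
go([480,-60,330],180)
E
```

```text
time: 9.2
ee_pos: [642.6, 79.1, 101.3]
tool_rot: [0.0, -0.03, 1.0, 0.0]
wrist_force: [-1.8, 1.1, 0.8]
opening: 0.002
finger_force: 0.6
[{'box': [259.1, 229.4, 96.9, 40.8], 'conf': 0.64}]
time: 9.9
ee_pos: [643.6, 78.6, 305.2]
tool_rot: [0.003, -0.029, 1.0, -0.0]
wrist_force: [0.1, -0.7, -0.1]
opening: 0.507
finger_force: 0.0
shift [ 0.1713 -0.1288 -0.0259] toolx yaw -176.6
rotvec [-0.03  0.37  3.38]
```

```bash
python3 - <<'E'
from h import *
c,im=shot('scene','s3.png')
print([d for d in finder.search_frame('scene','drawer_front')][:2])
c,im=shot('wrist','w7.png')
E
```

```text
[{'box': [256.5, 222.2, 117.4, 51.2], 'conf': 0.77}]
```

View pics/w7.png

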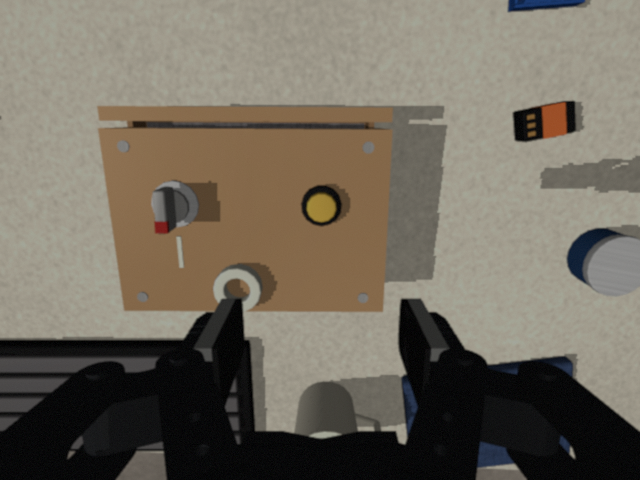

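The drawer is still shut, because the press was too shallow. The button is at (321,207), so I'll re-aim from here.

```bash
python3 - <<'E'
from h import *
c=cams.calibration('wrist')
print('latch',w(c,321,207,94)); print('screws',[w(c,*p,74).round(1)[:2].tolist() for p in [(123,146),(369,147),(142,297),(363,298)]]); print('stud flange',w(c,175,204,77))
go(w(c,321,207,94)*[1,1,0]+[0,0,115],183.4)
E
```

```text
latch [640.21204341  77.28359542  94.        ]
screws [[601.1, -95.4], [589.5, 115.6], [741.6, -88.1], [730.2, 122.8]]
stud flange [648.57085314 -51.84103753  77.        ]
shift [ 0.0022 -0.0012  0.1851] toolx yaw -176.6
rotvec [-0.   -0.04 -0.02]
```

```bash
python3 -m inch '[[[0.002,-0.001,0.05,0,0,0,1],[0.002,-0.001,0.1,0,0,0,1],[0.002,-0.001,0.14,0,0,0,1],[0.002,-0.001,0.17,0,0,0,1],[0.002,-0.001,0.185,0,0,0,1],[0.002,-0.001,0.192,0,0,0,1],[0.002,-0.001,0.196,0,0,0,1],[0.002,-0.001,0.2,0,0,0,1],[0.002,-0.001,0.203,0,0,0,1],[0.002,-0.001,0.203,0,0,0,1]]]'; python3 - <<'E'
from h import *
c,im=shot('scene','s4.png')
s=bot.observe();print(s['ee_pos'],s['wrist_force'],[d for d in finder.search_frame('scene','drawer_front')][:2])
E
```

```text
time: 11.05
ee_pos: [640.8, 77.6, 98.2]
tool_rot: [0.0, -0.03, 1.0, -0.0]
wrist_force: [-1.8, 0.0, 4.3]
opening: 0.003
finger_force: 2.3
[640.82877507  77.6084653   98.37429778] [-0.91511085  0.26886239  4.18798919] [{'box': [255.2, 215.9, 87.8, 43.2], 'conf': 0.79}, {'box': [293.5, 255.5, 13.8, 24.3], 'conf': 0.4}]
```

```bash
python3 -m inch '[[[0,0,-0.05,0,0,0,1],[0.05,-0.02,-0.1,0,0,0,1],[0.165,-0.058,-0.262,0,0,0,0],[0.165,-0.058,-0.262,0,0,0,-1],[0.165,-0.058,-0.262,0,0,0,-1],[0.165,-0.058,-0.262,0,0,0,-1],[0.165,-0.058,-0.262,0,0,0,-1],[0.165,-0.058,-0.262,0,0,0,-1],[0.165,-0.058,-0.262,0,0,0,-1]]]'; python3 - <<'E'
from h import *
c,im=shot('wrist','w8.png')
for o in packs('wrist',c,im): print(o)
E
```

```text
time: 12.05
ee_pos: [479.6, 9.9, 359.8]
tool_rot: [0.001, -0.029, 1.0, -0.0]
wrist_force: [-0.1, -0.3, -0.6]
opening: 1.003
finger_force: 0.0
([81.0, 112.0], [413.5, -259.1], [21.9, 29.7], np.float32(3.4))
([63.0, 247.0], [571.2, -297.3], [22.7, 29.6], np.float32(23.4))
([554.0, 263.0], [556.6, 297.0], [22.7, 29.6], np.float32(104.7))
```

View pics/w8.png

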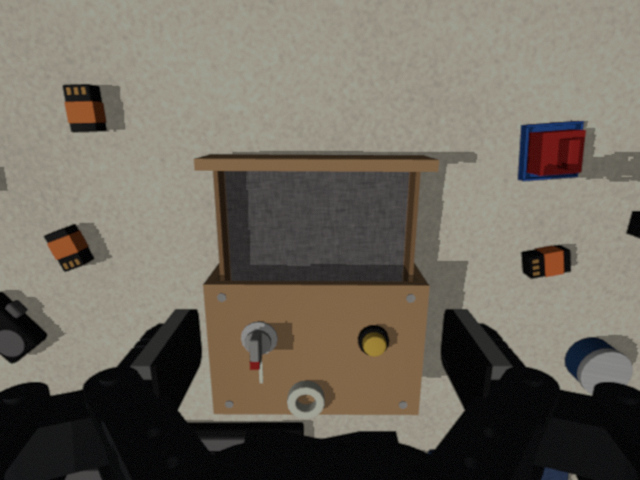

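The drawer is out and empty, the cap is upright in its holder at (555,152), and packs are at (81,112), (68,247) and (548,263). Next is pack D, on the right at (557,297).

```bash
cat >> h.py <<'E'
def slot(y,x=-147,c=(666,13.8),a=3.4):
    t=np.radians(a); return np.array([c[0]+x*np.cos(t)-y*np.sin(t),c[1]+x*np.sin(t)+y*np.cos(t)])
E
python3 - <<'E'
from h import *
c=cams.calibration('wrist')
print('front panel outer top corners',w(c,196,158,70),w(c,437,157,70),'pred',slot(125,-221),slot(-125,-221)); print('deck front corners',w(c,206,283,74),w(c,426,280,74),slot(-125,-85),slot(125,-85))
go([556.6,297,100],194.7)
E
```

```text
front panel outer top corners [ 451.05143554 -120.17203831   70.        ] [435.61513648 124.5337713   70.        ] pred [437.97570133 125.47326993] [ 452.80229473 -124.08668705]
deck front corners [ 585.74829176 -111.61901504   74.        ] [567.98021127 129.72713543  74.        ] [ 588.56291132 -116.02102024] [573.73631793 133.53893674]
shift [-0.0939  0.2819  0.259 ] toolx yaw -176.6
rotvec [ 1.000e-02 -3.000e-02 -1.132e+01]
```

```bash
python3 -m inch '[[[-0.094,0.282,0.22,0,0,-11.3,-1],[-0.094,0.282,0.22,0,0,-11.3,-1],[-0.094,0.282,0.22,0,0,-11.3,-1],[-0.094,0.282,0.22,0,0,-11.3,-1],[-0.094,0.282,0.22,0,0,-11.3,-1],[-0.094,0.282,0.22,0,0,-11.3,-1],[-0.094,0.282,0.22,0,0,-11.3,-1],[-0.094,0.282,0.259,0,0,-11.3,-1],[-0.094,0.282,0.3,0,0,-11.3,-1],[-0.094,0.282,0.33,0,0,-11.3,-1],[-0.094,0.282,0.344,0,0,-11.3,-1],[-0.094,0.282,0.344,0,0,-11.3,0],[-0.094,0.282,0.344,0,0,-11.3,0.6],[-0.094,0.282,0.344,0,0,-11.3,0.6],[-0.094,0.282,0.344,0,0,-11.3,0.6]]]' 35; python3 -m inch '[[[0,0,-0.05,0,0,0,0.6],[0,0,-0.1,0,0,0,0.6],[0,0,-0.13,0,0,0,0.6]]]';  python3 - <<'E'
from h import *
go([*slot(80),100],93.4)
E
```

```text
time: 13.6
ee_pos: [557.0, 297.3, 16.7]
tool_rot: [0.001, -0.128, 0.992, 0.0]
wrist_force: [-0.2, 1.1, -0.9]
opening: 0.574
finger_force: 37.2
time: 13.9
ee_pos: [557.4, 297.4, 150.2]
tool_rot: [0.002, -0.128, 0.992, 0.001]
wrist_force: [0.0, 0.4, -1.5]
opening: 0.579
finger_force: 37.6
shift [ 0.0955 -0.1946  0.0497] toolx yaw -165.3
rotvec [  0.24   0.16 101.28]
```

```bash
python3 -m inch '[[[0.0955,-0.1946,0.02,0,0,-78.7,0.6],[0.0955,-0.1946,0.02,0,0,-78.7,0.6],[0.0955,-0.1946,0.02,0,0,-78.7,0.6],[0.0955,-0.1946,0.02,0,0,-78.7,0.6],[0.0955,-0.1946,0.02,0,0,-78.7,0.6],[0.0955,-0.1946,0.02,0,0,-78.7,0.6],[0.0955,-0.1946,0.02,0,0,-78.7,0.6],[0.0955,-0.1946,0.02,0,0,-78.7,0.6],[0.0955,-0.1946,0.02,0,0,-78.7,0.6],[0.0955,-0.1946,0.05,0,0,-78.7,0.6],[0.0955,-0.1946,0.08,0,0,-78.7,0.6],[0.0955,-0.1946,0.1,0,0,-78.7,0.6],[0.0955,-0.1946,0.11,0,0,-78.7,0.6],[0.0955,-0.1946,0.116,0,0,-78.7,0.6],[0.0955,-0.1946,0.1175,0,0,-78.7,0.6],[0.0955,-0.1946,0.1175,0,0,-78.7,0.6]]]';  python3 - <<'E'
from h import *
c,im=shot('wrist','w9.png')
print('pack px',packs('w',c,im,39,60), slot(80))
print(px(c,[[*slot(108,-209),70],[*slot(108,-85),45],[*slot(80,-147),39]]))
E
```

```text
time: 15.5
ee_pos: [515.3, 84.7, 30.4]
tool_rot: [-0.002, 0.728, -0.686, 0.002]
wrist_force: [-1.8, 0.7, 17.5]
opening: 0.574
finger_force: 40.7
pack px [([333.0, 330.0], [511.9, 79.8], [22.7, 39.3], np.float32(3.5))] [514.51423541  84.94114932]
[[538.98155636 486.73981787]
 [145.90937091 423.95383374]
 [323.87570181 343.87276996]]
```

View pics/w9.png

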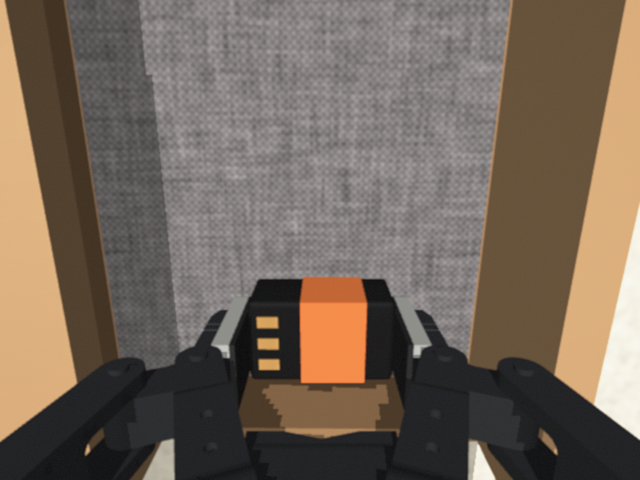

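The pack sits flat on the drawer floor, centred between the front panel and the deck, with the gripper clear on both sides. Releasing it and going for pack E.

```bash
python3 -m inch '[[[0,0,-0.0015,0,0,0,0.6],[0,0,-0.0015,0,0,0,-0.4],[0,0,-0.0015,0,0,0,-0.4],[0,0,-0.0015,0,0,0,-0.4],[0,0,-0.04,0,0,0,-0.4],[0,0,-0.09,0,0,0,-0.4],[0,0,-0.14,0,0,0,-0.4],[0,0,-0.15,0,0,0,-0.4]]]';  python3 - <<'E'
from h import *
c,im=shot('wrist','w10.png')
print(packs('w',c,im,39,100))
c,im=shot('scene'); 
for z in [12]:
  for d in finder.search_frame('scene','pack1_mid'): b=d['box']; print(d['conf'],w(c,b[0]+b[2]/2,b[1]+b[3]/2,12).round()[:2])
h=cv2.cvtColor(im,cv2.COLOR_RGB2HSV); print(packs('s',c,im,18,20))
go([504.6,420,100],180)
E
```

```text
time: 16.35
ee_pos: [515.3, 84.6, 183.4]
tool_rot: [-0.002, 0.728, -0.686, 0.003]
wrist_force: [0.7, -0.1, -0.9]
opening: 0.701
finger_force: 0.0
[([329.0, 226.0], [510.8, 82.0], [22.4, 34.3], np.float32(4.3))]
0.72 [684.  22.]
0.66 [ 579. -296.]
[([476.0, 195.0], [509.3, 421.8], [25.6, 51.2], np.float32(71.9)), ([342.0, 220.0], [494.3, 88.9], [32.2, 39.5], np.float32(7.2)), ([182.0, 227.0], [408.6, -259.0], [23.1, 28.1], np.float32(5.5)), ([113.0, 274.0], [501.4, -412.3], [24.1, 48.0], np.float32(92.7)), ([172.0, 287.0], [568.6, -298.7], [31.1, 33.1], np.float32(23.8))]
shift [-0.3354 -0.0109  0.0781] toolx yaw -86.6
rotvec [-2.000e-02  2.000e-02  9.338e+01]
```

```bash
python3 -m inch '[[[-0.3354,-0.0109,0.03,0,0,93.4,-1],[-0.3354,-0.0109,0.03,0,0,93.4,-1],[-0.3354,-0.0109,0.03,0,0,93.4,-1],[-0.3354,-0.0109,0.03,0,0,93.4,-1],[-0.3354,-0.0109,0.03,0,0,93.4,-1],[-0.3354,-0.0109,0.03,0,0,93.4,-1],[-0.3354,-0.0109,0.03,0,0,93.4,-1],[-0.3354,-0.0109,0.03,0,0,93.4,-1],[-0.3354,-0.0109,0.03,0,0,93.4,-1],[-0.3354,-0.0109,0.06,0,0,93.4,-1],[-0.3354,-0.0109,0.08,0,0,93.4,-1],[-0.3354,-0.0109,0.12,0,0,93.4,-1],[-0.3354,-0.0109,0.15,0,0,93.4,-1],[-0.3354,-0.0109,0.162,0,0,93.4,-1],[-0.3354,-0.0109,0.162,0,0,93.4,0],[-0.3354,-0.0109,0.162,0,0,93.4,0.6],[-0.3354,-0.0109,0.162,0,0,93.4,0.6],[-0.3354,-0.0109,0.162,0,0,93.4,0.6]]]'; python3 -m inch '[[[0,0,-0.05,0,0,0,0.6],[0,0,-0.1,0,0,0,0.6],[0,0,-0.13,0,0,0,0.6]]]';  python3 - <<'E'
from h import *
go([*slot(40),100],-86.6)
E
```

```text
time: 18.3
ee_pos: [505.2, 420.5, 17.6]
tool_rot: [0.001, 0.0, 1.0, 0.001]
wrist_force: [-0.3, -0.4, 6.0]
opening: 0.574
finger_force: 37.6
time: 18.6
ee_pos: [505.3, 420.6, 151.0]
tool_rot: [0.002, 0.0, 1.0, 0.001]
wrist_force: [0.5, 0.6, -1.6]
opening: 0.58
finger_force: 37.6
shift [-0.0115 -0.3757  0.0501] toolx yaw 180.0
rotvec [-7.000e-02  2.900e-01 -9.341e+01]
```

```bash
python3 -m inch '[[[-0.0115,-0.3757,0.02,0,0,-93.4,0.6],[-0.0115,-0.3757,0.02,0,0,-93.4,0.6],[-0.0115,-0.3757,0.02,0,0,-93.4,0.6],[-0.0115,-0.3757,0.02,0,0,-93.4,0.6],[-0.0115,-0.3757,0.02,0,0,-93.4,0.6],[-0.0115,-0.3757,0.02,0,0,-93.4,0.6],[-0.0115,-0.3757,0.02,0,0,-93.4,0.6],[-0.0115,-0.3757,0.02,0,0,-93.4,0.6],[-0.0115,-0.3757,0.02,0,0,-93.4,0.6],[-0.0115,-0.3757,0.02,0,0,-93.4,0.6],[-0.0115,-0.3757,0.02,0,0,-93.4,0.6],[-0.0115,-0.3757,0.05,0,0,-93.4,0.6],[-0.0115,-0.3757,0.08,0,0,-93.4,0.6],[-0.0115,-0.3757,0.1,0,0,-93.4,0.6],[-0.0115,-0.3757,0.11,0,0,-93.4,0.6],[-0.0115,-0.3757,0.116,0,0,-93.4,0.6],[-0.0115,-0.3757,0.116,0,0,-93.4,0.6]]]';  python3 -m inch '[[[0,0,0,0,0,0,0],[0,0,0,0,0,0,-0.4],[0,0,0,0,0,0,-0.4],[0,0,-0.04,0,0,0,-0.4],[0,0,-0.09,0,0,0,-0.4],[0,0,-0.14,0,0,0,-0.4],[0,0,-0.15,0,0,0,-0.4]]]';  python3 - <<'E'
from h import *
c,im=shot('wrist','w11.png')
print(packs('w',c,im,39,100), slot(40))
c,im=shot('scene'); print(packs('s',c,im,18,20))
go([413.5,-259.1,100],-86.6); 
E
```

```text
time: 20.3
ee_pos: [517.4, 44.3, 31.6]
tool_rot: [-0.001, 0.728, -0.686, 0.001]
wrist_force: [-0.2, -0.5, 1.0]
opening: 0.577
finger_force: 39.1
time: 21.0
ee_pos: [517.7, 44.3, 185.5]
tool_rot: [-0.002, 0.728, -0.686, 0.003]
wrist_force: [1.2, 0.3, -0.6]
opening: 0.696
finger_force: 0.0
[([329.0, 225.0], [513.6, 41.0], [22.5, 33.6], np.float32(3.1)), ([330.0, 279.0], [510.0, 81.9], [22.3, 34.6], np.float32(3.5))] [516.88649035  45.0115562 ]
[([342.0, 220.0], [492.9, 89.8], [27.7, 36.9], np.float32(7.2)), ([324.0, 226.0], [497.6, 46.4], [36.7, 37.2], np.float32(3.6)), ([182.0, 227.0], [408.6, -258.8], [23.1, 28.8], np.float32(5.5)), ([113.0, 274.0], [501.4, -412.3], [24.1, 48.0], np.float32(92.7)), ([172.0, 287.0], [568.6, -298.7], [31.1, 33.1], np.float32(23.8))]
shift [0.2967 0.1213 0.0816] toolx yaw -86.6
rotvec [-0.19 -0.02 -0.01]
```

```bash
python3 -m inch '[[[0.2967,0.1213,0.03,0,0,0,-1],[0.2967,0.1213,0.03,0,0,0,-1],[0.2967,0.1213,0.03,0,0,0,-1],[0.2967,0.1213,0.03,0,0,0,-1],[0.2967,0.1213,0.03,0,0,0,-1],[0.2967,0.1213,0.03,0,0,0,-1],[0.2967,0.1213,0.05,0,0,0,-1],[0.2967,0.1213,0.08,0,0,0,-1],[0.2967,0.1213,0.12,0,0,0,-1],[0.2967,0.1213,0.15,0,0,0,-1],[0.2967,0.1213,0.1655,0,0,0,-1],[0.2967,0.1213,0.1655,0,0,0,0],[0.2967,0.1213,0.1655,0,0,0,0.6],[0.2967,0.1213,0.1655,0,0,0,0.6],[0.2967,0.1213,0.1655,0,0,0,0.6]]]'; python3 -m inch '[[[0,0,-0.05,0,0,0,0.6],[0,0,-0.1,0,0,0,0.6],[0,0,-0.13,0,0,0,0.6]]]';  python3 - <<'E'
from h import *
go([*slot(-80),100],-86.6)
E
```

```text
time: 22.6
ee_pos: [412.7, -259.3, 15.5]
tool_rot: [-0.0, 0.728, -0.686, 0.001]
wrist_force: [-0.5, -0.2, -1.3]
opening: 0.581
finger_force: 36.5
time: 22.9
ee_pos: [412.9, -259.4, 148.7]
tool_rot: [-0.0, 0.728, -0.686, 0.002]
wrist_force: [0.7, -0.9, -1.4]
opening: 0.578
finger_force: 37.8
shift [-0.1779 -0.1216  0.0485] toolx yaw -86.6
rotvec [-0.16 -0.16 -0.01]
```

```bash
python3 -m inch '[[[-0.1779,-0.1216,0.02,0,0,0,0.6],[-0.1779,-0.1216,0.02,0,0,0,0.6],[-0.1779,-0.1216,0.02,0,0,0,0.6],[-0.1779,-0.1216,0.02,0,0,0,0.6],[-0.1779,-0.1216,0.02,0,0,0,0.6],[-0.1779,-0.1216,0.05,0,0,0,0.6],[-0.1779,-0.1216,0.08,0,0,0,0.6],[-0.1779,-0.1216,0.1,0,0,0,0.6],[-0.1779,-0.1216,0.11,0,0,0,0.6],[-0.1779,-0.1216,0.117,0,0,0,0.6],[-0.1779,-0.1216,0.117,0,0,0,0.6]]]';  python3 -m inch '[[[0,0,0,0,0,0,0],[0,0,0,0,0,0,-0.4],[0,0,0,0,0,0,-0.4],[0,0,-0.04,0,0,0,-0.4],[0,0,-0.09,0,0,0,-0.4],[0,0,-0.14,0,0,0,-0.4],[0,0,-0.15,0,0,0,-0.4]]]';  python3 - <<'E'
from h import *
c,im=shot('wrist','w12.png')
print(packs('w',c,im,39,100), slot(-80))
c,im=shot('scene'); print(packs('s',c,im,18,20))
go([571.5,-297.3,100],-66.6); 
E
```

```text
time: 24.0
ee_pos: [524.5, -74.4, 29.0]
tool_rot: [-0.001, 0.728, -0.686, 0.001]
wrist_force: [0.1, 0.7, -0.7]
opening: 0.575
finger_force: 39.5
time: 24.7
ee_pos: [525.2, -74.8, 183.2]
tool_rot: [-0.002, 0.728, -0.686, 0.003]
wrist_force: [0.6, 0.1, -0.9]
opening: 0.7
finger_force: 0.0
[([318.0, 228.0], [528.4, -76.3], [22.4, 32.0], np.float32(3.9)), ([330.0, 390.0], [511.8, 55.9], [23.0, 85.2], np.float32(4.3))] [524.00325518 -74.77722315]
[([342.0, 220.0], [492.3, 89.8], [29.2, 36.2], np.float32(4.4)), ([324.0, 225.0], [497.1, 46.3], [36.8, 37.5], np.float32(92.5)), ([274.0, 242.0], [511.4, -72.5], [28.0, 33.2], np.float32(4.3)), ([113.0, 274.0], [501.4, -412.3], [24.1, 48.0], np.float32(92.7)), ([172.0, 287.0], [568.6, -298.7], [31.1, 33.1], np.float32(23.8))]
shift [ 0.225  -0.0337  0.08  ] toolx yaw -86.6
rotvec [ -0.2   -0.11 -20.02]
```

```bash
python3 -m inch '[[[0.225,-0.0337,0.03,0,0,-20,-1],[0.225,-0.0337,0.03,0,0,-20,-1],[0.225,-0.0337,0.03,0,0,-20,-1],[0.225,-0.0337,0.03,0,0,-20,-1],[0.225,-0.0337,0.03,0,0,-20,-1],[0.225,-0.0337,0.05,0,0,-20,-1],[0.225,-0.0337,0.08,0,0,-20,-1],[0.225,-0.0337,0.12,0,0,-20,-1],[0.225,-0.0337,0.15,0,0,-20,-1],[0.225,-0.0337,0.1645,0,0,-20,-1],[0.225,-0.0337,0.1645,0,0,-20,0],[0.225,-0.0337,0.1645,0,0,-20,0.6],[0.225,-0.0337,0.1645,0,0,-20,0.6],[0.225,-0.0337,0.1645,0,0,-20,0.6]]]'; python3 -m inch '[[[0,0,-0.05,0,0,0,0.6],[0,0,-0.1,0,0,0,0.6],[0,0,-0.13,0,0,0,0.6]]]';  python3 - <<'E'
from h import *
go([*slot(-40),100],-86.6)
E
```

```text
time: 26.2
ee_pos: [570.5, -297.1, 14.1]
tool_rot: [0.0, 0.836, -0.549, 0.001]
wrist_force: [-0.6, -0.1, -0.5]
opening: 0.575
finger_force: 37.4
time: 26.5
ee_pos: [570.9, -297.4, 147.7]
tool_rot: [0.0, 0.836, -0.549, 0.002]
wrist_force: [0.9, -0.2, -1.4]
opening: 0.577
finger_force: 37.8
shift [-0.2607 -0.0589  0.0468] toolx yaw -66.6
rotvec [-0.16 -0.19 19.98]
```

```bash
python3 -m inch '[[[-0.2607,-0.0589,0.02,0,0,20,0.6],[-0.2607,-0.0589,0.02,0,0,20,0.6],[-0.2607,-0.0589,0.02,0,0,20,0.6],[-0.2607,-0.0589,0.02,0,0,20,0.6],[-0.2607,-0.0589,0.02,0,0,20,0.6],[-0.2607,-0.0589,0.02,0,0,20,0.6],[-0.2607,-0.0589,0.05,0,0,20,0.6],[-0.2607,-0.0589,0.08,0,0,20,0.6],[-0.2607,-0.0589,0.1,0,0,20,0.6],[-0.2607,-0.0589,0.11,0,0,20,0.6],[-0.2607,-0.0589,0.1165,0,0,20,0.6],[-0.2607,-0.0589,0.1165,0,0,20,0.6]]]';  python3 -m inch '[[[0,0,0,0,0,0,0],[0,0,0,0,0,0,-0.4],[0,0,0,0,0,0,-0.4],[0,0,-0.04,0,0,0,-0.4],[0,0,-0.09,0,0,0,-0.4],[0,0,-0.14,0,0,0,-0.4],[0,0,-0.15,0,0,0,-0.4]]]';  python3 - <<'E'
from h import *
c,im=shot('wrist','w13.png')
print(packs('w',c,im,39,100), slot(-40))
c,im=shot('scene'); print(packs('s',c,im,18,20))
c,im=shot('side'); print(packs('s',c,im,18,20))
go([450,-360,300],180); 
E
```

```text
time: 27.7
ee_pos: [522.0, -34.4, 27.9]
tool_rot: [-0.001, 0.728, -0.686, 0.001]
wrist_force: [-1.1, -0.2, -1.7]
opening: 0.577
finger_force: 39.2
time: 28.4
ee_pos: [522.8, -34.6, 182.2]
tool_rot: [-0.002, 0.728, -0.686, 0.003]
wrist_force: [0.6, 0.4, -1.1]
opening: 0.697
finger_force: 0.0
[([319.0, 171.0], [527.8, -76.0], [22.8, 30.7], np.float32(3.4)), ([330.0, 227.0], [517.8, -37.1], [22.7, 33.1], np.float32(3.5)), ([330.0, 326.0], [512.5, 38.7], [22.2, 40.8], np.float32(3.6)), ([331.0, 375.0], [509.0, 81.1], [23.0, 38.6], np.float32(3.6))] [521.63100024 -34.84763003]
[([342.0, 220.0], [491.7, 89.7], [30.1, 35.9], np.float32(3.5)), ([324.0, 225.0], [496.5, 45.8], [36.8, 38.3], np.float32(92.5)), ([291.0, 234.0], [500.4, -32.4], [24.9, 33.6], np.float32(5.0)), ([274.0, 241.0], [510.6, -72.2], [23.6, 32.5], np.float32(3.1)), ([113.0, 274.0], [501.4, -412.3], [24.1, 48.0], np.float32(92.7))]
[([292.0, 235.0], [511.0, 77.0], [24.9, 96.3], np.float32(3.8)), ([301.0, 261.0], [523.3, -34.3], [29.0, 72.4], np.float32(15.8)), ([304.0, 383.0], [495.6, -407.2], [23.8, 23.8], np.float32(83.8))]
shift [ 0.321   0.09   -0.1232] toolx yaw -86.6
rotvec [-6.000e-02  3.000e-02  9.338e+01]
```

```bash
python3 -m inch '[[[0.36,0.03,-0.03,0,0,93.4,-1],[0.36,0.03,-0.03,0,0,93.4,-1],[0.36,0.03,-0.03,0,0,93.4,-1],[0.36,0.03,-0.03,0,0,93.4,-1],[0.36,0.03,-0.03,0,0,93.4,-1],[0.36,0.03,-0.03,0,0,93.4,-1],[0.36,0.03,-0.03,0,0,93.4,-1],[0.36,0.03,-0.03,0,0,93.4,-1],[0.36,0.03,-0.03,0,0,93.4,-1],[0.36,0.03,-0.03,0,0,93.4,-1],[0.36,0.03,-0.03,0,0,93.4,-1],[0.36,0.03,-0.03,0,0,93.4,-1]]]'; python3 - <<'E'
from h import *
c,im=shot('wrist','w14.png')
o=packs('w',c,im,24,100); print(o)
go([*o[0][1],100],o[0][3]+90)
E
```

```text
time: 29.75
ee_pos: [511.6, -395.0, 204.5]
tool_rot: [-0.001, 0.001, 1.0, 0.001]
wrist_force: [0.3, -0.2, -0.1]
opening: 1.004
finger_force: 0.0
[([300.0, 198.0], [496.6, -412.2], [21.9, 29.7], np.float32(86.0))]
shift [ 0.015  -0.0174  0.1049] toolx yaw -179.9
rotvec [ 0.11 -0.11  4.14]
```

```bash
python3 -m inch '[[[0.015,-0.0174,0.05,0,0,4.1,-1],[0.015,-0.0174,0.1,0,0,4.1,-1],[0.015,-0.0174,0.15,0,0,4.1,-1],[0.015,-0.0174,0.175,0,0,4.1,-1],[0.015,-0.0174,0.189,0,0,4.1,-1],[0.015,-0.0174,0.189,0,0,4.1,0],[0.015,-0.0174,0.189,0,0,4.1,0.6],[0.015,-0.0174,0.189,0,0,4.1,0.6],[0.015,-0.0174,0.189,0,0,4.1,0.6]]]'; python3 -m inch '[[[0,0,-0.05,0,0,0,0.6],[0,0,-0.1,0,0,0,0.6],[0,0,-0.13,0,0,0,0.6]]]';  python3 - <<'E'
from h import *
go([*slot(0),100],-86.6); go([*slot(0),100],93.4)
E
```

```text
time: 30.7
ee_pos: [497.5, -413.1, 18.8]
tool_rot: [0.001, 0.035, 0.999, -0.001]
wrist_force: [-0.7, -0.4, -0.9]
opening: 0.574
finger_force: 36.8
time: 31.0
ee_pos: [497.7, -413.3, 152.3]
tool_rot: [0.002, 0.036, 0.999, -0.002]
wrist_force: [1.0, -0.5, -2.3]
opening: 0.575
finger_force: 37.9
shift [0.0084 0.419  0.051 ] toolx yaw 175.9
rotvec [-2.900e-01 -1.000e-02 -9.748e+01]
shift [0.0084 0.419  0.051 ] toolx yaw 175.9
rotvec [-1.000e-02  2.800e-01  8.252e+01]
```

```bash
python3 -m inch '[[[0.0084,0.419,0.02,0,0,82.5,0.6],[0.0084,0.419,0.02,0,0,82.5,0.6],[0.0084,0.419,0.02,0,0,82.5,0.6],[0.0084,0.419,0.02,0,0,82.5,0.6],[0.0084,0.419,0.02,0,0,82.5,0.6],[0.0084,0.419,0.02,0,0,82.5,0.6],[0.0084,0.419,0.02,0,0,82.5,0.6],[0.0084,0.419,0.02,0,0,82.5,0.6],[0.0084,0.419,0.02,0,0,82.5,0.6],[0.0084,0.419,0.02,0,0,82.5,0.6],[0.0084,0.419,0.02,0,0,82.5,0.6],[0.0084,0.419,0.05,0,0,82.5,0.6],[0.0084,0.419,0.08,0,0,82.5,0.6],[0.0084,0.419,0.1,0,0,82.5,0.6],[0.0084,0.419,0.11,0,0,82.5,0.6],[0.0084,0.419,0.1165,0,0,82.5,0.6],[0.0084,0.419,0.1165,0,0,82.5,0.6]]]';  python3 -m inch '[[[0,0,0,0,0,0,0],[0,0,0,0,0,0,-0.4],[0,0,0,0,0,0,-0.4],[0,0,-0.04,0,0,0,-0.4],[0,0,-0.09,0,0,0,-0.4],[0,0,-0.14,0,0,0,-0.4],[0,0,-0.18,0,0,0,-0.4],[0,0,-0.2,0,0,0,-0.4]]]';  python3 - <<'E'
from h import *
c,im=shot('wrist','w15.png')
print(packs('w',c,im,39,100), slot(0))
c,im=shot('scene','s5.png'); print(packs('s',c,im,18,20))
go([360,*slot(0,-306)[1:],220],183.4)
E
```

```text
time: 32.7
ee_pos: [520.3, 5.2, 32.5]
tool_rot: [0.001, 0.685, 0.728, 0.001]
wrist_force: [0.4, 0.2, 0.9]
opening: 0.574
finger_force: 39.9
time: 33.5
ee_pos: [519.4, 5.7, 234.9]
tool_rot: [0.002, 0.686, 0.728, 0.001]
wrist_force: [0.5, -0.1, 0.1]
opening: 0.7
finger_force: 0.0
[([311.0, 110.0], [508.4, 83.9], [22.5, 29.3], np.float32(3.4)), ([313.0, 164.0], [511.9, 43.0], [22.6, 30.7], np.float32(3.4)), ([326.0, 211.0], [524.2, 5.6], [22.5, 30.2], np.float32(3.4)), ([314.0, 258.0], [517.1, -35.6], [22.3, 31.4], np.float32(3.4)), ([323.0, 301.0], [527.4, -75.4], [22.1, 31.6], np.float32(3.3))] [519.2587453    5.08196308]
[([342.0, 220.0], [491.5, 89.7], [30.0, 36.2], np.float32(4.4)), ([324.0, 224.0], [494.4, 48.0], [23.6, 34.1], np.float32(3.5)), ([310.0, 232.0], [507.7, 9.2], [30.0, 35.2], np.float32(4.2)), ([291.0, 234.0], [499.9, -32.3], [23.7, 34.4], np.float32(7.2)), ([274.0, 241.0], [510.2, -72.4], [23.7, 32.7], np.float32(5.0))]
shift [-0.0004 -0.1601  0.0134] toolx yaw 93.4
rotvec [  0.16   0.24 -89.99]
```

View pics/s5.png

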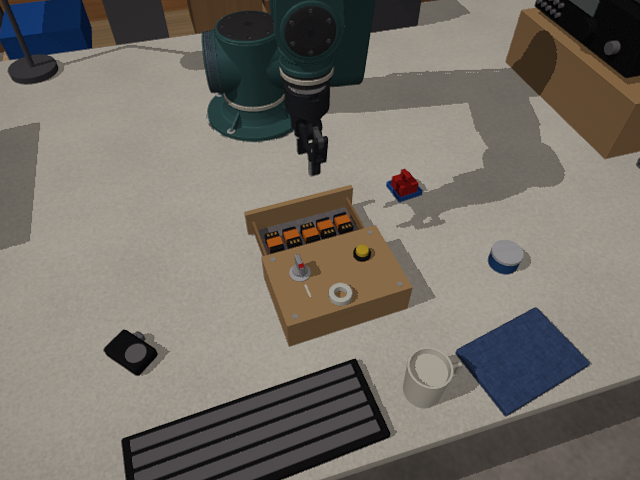

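The scene shows all five packs lying flat in the drawer at (275–343, 220–242), none left on the desk, and the bystanders untouched. Next is pushing the drawer shut.

```bash
python3 - <<'E'
from h import *
go([*slot(0,-262),45],183.4); print(slot(0,-262))
E
```

```text
shift [-0.0003 -0.1164  0.1886] toolx yaw 93.4
rotvec [  0.16   0.24 -89.99]
[404.46116508  -1.73826988]
```

```bash
python3 -m inch '[[[0,-0.1164,0,0,0,-90,1],[0,-0.1164,0,0,0,-90,1],[0,-0.1164,0,0,0,-90,1],[0,-0.1164,0,0,0,-90,1],[0,-0.1164,0,0,0,-90,1],[0,-0.1164,0,0,0,-90,1],[0,-0.1164,0,0,0,-90,1],[0,-0.1164,0,0,0,-90,1],[0,-0.1164,0,0,0,-90,1],[0,-0.1164,0,0,0,-90,1],[0,-0.1164,0,0,0,-90,1],[0,-0.1164,0.05,0,0,-90,1],[0,-0.1164,0.1,0,0,-90,1],[0,-0.1164,0.15,0,0,-90,1],[0,-0.1164,0.18,0,0,-90,1],[0,-0.1164,0.1886,0,0,-90,1],[0,-0.1164,0.1886,0,0,-90,1]]]'; python3 - <<'E'
from h import *
go([*slot(0,-120),45],183.4); go([*slot(0,-108),45],183.4)
E
```

```text
time: 35.3
ee_pos: [401.6, -0.9, 42.0]
tool_rot: [-0.001, -0.03, 1.0, 0.0]
wrist_force: [0.6, 0.4, 0.2]
opening: 0.0
finger_force: 0.0
shift [-0.1448 -0.001  -0.0034] toolx yaw -176.6
rotvec [ 0.04 -0.15 -0.01]
shift [-0.1568 -0.001  -0.0034] toolx yaw -176.6
rotvec [ 0.04 -0.15 -0.01]
```

```bash
python3 -m inch '[[[-0.012,-0.001,0,0,0,0,1],[-0.024,-0.001,0,0,0,0,1],[-0.036,-0.001,0,0,0,0,1],[-0.048,-0.001,0,0,0,0,1],[-0.06,-0.001,0,0,0,0,1],[-0.072,-0.001,0,0,0,0,1],[-0.084,-0.001,0,0,0,0,1],[-0.096,-0.001,0,0,0,0,1],[-0.108,-0.001,0,0,0,0,1],[-0.118,-0.001,0,0,0,0,1],[-0.126,-0.001,0,0,0,0,1],[-0.133,-0.001,0,0,0,0,1],[-0.139,-0.001,0,0,0,0,1],[-0.143,-0.001,0,0,0,0,1],[-0.145,-0.001,0,0,0,0,1]]]'; python3 - <<'E'
from h import *
go([*slot(0,-108),45],183.4)
E
```

```text
time: 36.8
ee_pos: [547.4, 6.4, 42.5]
tool_rot: [-0.0, -0.029, 1.0, -0.0]
wrist_force: [-6.5, -3.7, 2.6]
opening: 0.0
finger_force: 3.2
shift [-0.0108  0.0004 -0.0025] toolx yaw -176.6
rotvec [-0.01 -0.06 -0.03]
```

```bash
python3 -m inch '[[[-0.004,0,0,0,0,0,1],[-0.007,0,0,0,0,0,1],[-0.01,0,0,0,0,0,1],[-0.01,0,0,0,0,0,1]]]'
```

```text
time: 37.2
ee_pos: [557.7, 7.1, 42.5]
tool_rot: [-0.0, -0.03, 1.0, -0.0]
wrist_force: [-3.8, -2.4, -0.4]
opening: -0.002
finger_force: 1.8
```

```bash
python3 -m inch '[[[-0.002,0,0,0,0,0,1],[-0.002,0,0,0,0,0,1]]]'; python3 -m inch '[[[-0.002,0,0,0,0,0,1],[-0.002,0,0,0,0,0,1]]]'
```

```text
time: 37.4
ee_pos: [558.0, 7.1, 42.4]
tool_rot: [-0.001, -0.029, 1.0, -0.0]
wrist_force: [-11.3, -4.1, 5.1]
opening: -0.003
finger_force: 5.9
time: 37.6
ee_pos: [558.0, 7.2, 42.3]
tool_rot: [-0.003, -0.029, 1.0, -0.0]
wrist_force: [-22.5, -6.3, 15.1]
opening: 0.001
finger_force: 11.6
```

Hard stop reached (22 N with no motion). Backing off to check.

```bash
python3 -m inch '[[[0.01,0,0,0,0,0,1],[0.03,0,0,0,0,0,1],[0.05,0,0,0,0,0,1],[0.05,0,-0.05,0,0,0,1],[0.05,0,-0.1,0,0,0,0],[0.05,0,-0.15,0,0,0,-0.3],[0,-0.05,-0.2,0,0,0,-0.3],[-0.04,-0.05,-0.23,0,0,0,-0.3],[-0.04,-0.05,-0.23,0,0,0,-0.3],[-0.04,-0.05,-0.23,0,0,0,-0.3]]]'; python3 - <<'E'
from h import *
c,im=shot('wrist','w16.png')
print(px(c,[[*slot(125,-101),70],[*slot(-125,-101),70]]))
E
```

```text
time: 38.6
ee_pos: [607.9, -41.3, 274.5]
tool_rot: [0.003, -0.029, 1.0, -0.0]
wrist_force: [-0.8, -0.2, -0.8]
opening: 0.655
finger_force: 0.0
[[539.31014962 160.67290111]
 [232.44648851 160.93032921]]
```

View pics/w16.png

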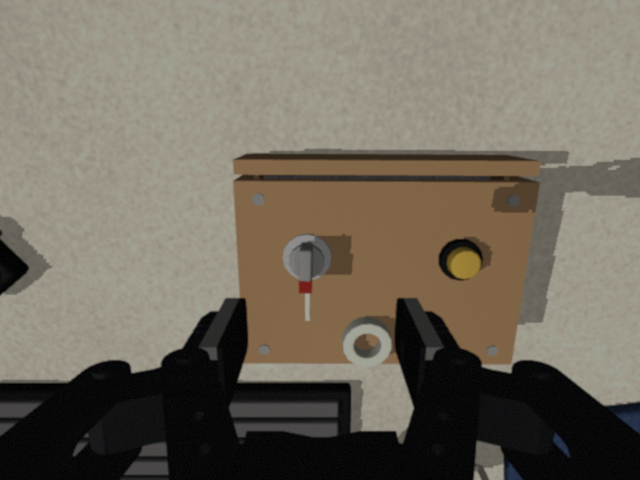

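The drawer sits at its shut line (front top edge at row about 160, as predicted), and the stud wing is up at (306,268) with its red mark toward the back. Measuring the stud.

```bash
python3 - <<'E'
from h import *
c=cams.calibration('wrist'); im=cv2.imread('pics/w16.png')[:,:,::-1].copy()
h=cv2.cvtColor(im,cv2.COLOR_RGB2HSV);m=cv2.inRange(h,(0,150,60),(4,255,255))|cv2.inRange(h,(172,150,60),(180,255,255)); m[:,400:]=0
ys,xs=np.nonzero(m); print('red',xs.min(),xs.max(),ys.min(),ys.max())
a=w(c,xs.mean(),ys.max()-2,112); b=w(c,306,244,112); print('wing ends',a,b,ang(a-b),'ctr',(a+b)/2,'flange',w(c,307,259,80),'model',slot(-65,-20))
go([651,-52,103.5],183.4)
E
```

```text
red 300 310 282 292
wing ends [661.42675318 -50.98575987 112.        ] [624.0039472  -52.04064686 112.        ] 1.6146456731449852 ctr [642.71535019 -51.51320336 112.        ] flange [646.8925318  -51.20964025  80.        ] model [649.89011772 -52.27171629]
shift [-0.0439 -0.0141  0.1696] toolx yaw -176.6
rotvec [-0.    0.14 -0.03]
```

```bash
python3 -m inch '[[[-0.041,-0.014,0.05,0,0,0,-0.3],[-0.041,-0.014,0.1,0,0,0,-0.3],[-0.041,-0.014,0.14,0,0,0,-0.3],[-0.041,-0.014,0.16,0,0,0,-0.3],[-0.041,-0.014,0.169,0,0,0,-0.3],[-0.041,-0.014,0.169,0,0,0,0.3],[-0.041,-0.014,0.169,0,0,0,0.7],[-0.041,-0.014,0.169,0,0,0,1],[-0.041,-0.014,0.169,0,0,0,1],[-0.041,-0.014,0.169,0,0,0,1]]]' 50; python3 - <<'E'
from h import *
c,im=shot('wrist','w17.png'); print(bot.observe()['wrist_force'],bot.observe()['moment'],st()[1])
E
```

```text
time: 39.65
ee_pos: [646.5, -51.5, 104.6]
tool_rot: [0.001, -0.03, 1.0, 0.0]
wrist_force: [2.3, 4.6, -0.2]
opening: 0.104
finger_force: 51.5
[2.49164447 4.70971792 2.00848848] [ 0.81494108 -0.54456619 -0.07739301] [646.54356134 -51.52940076 104.39781711]
```

View pics/w17.png

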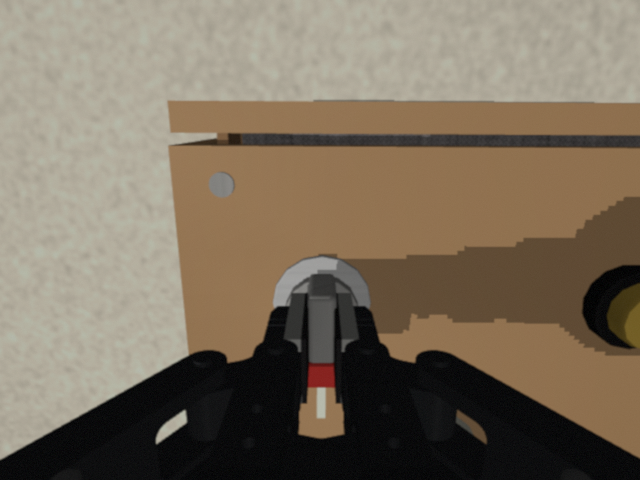

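The pads grip the wing, but the wing centre at (320,332) is about 2.5 mm further back than the grip. Regripping centred, then pressing.

```bash
python3 -m inch '[[[0,0,0,0,0,0,0.5],[0,0,0,0,0,0,0.5],[-0.0025,0,0,0,0,0,0.5],[-0.0025,0,0,0,0,0,1],[-0.0025,0,0,0,0,0,1],[-0.0025,0,0,0,0,0,1],[-0.0025,0,0,0,0,0,1],[-0.0025,0,0.003,0,0,0,1],[-0.0025,0,0.006,0,0,0,1],[-0.0025,0,0.0085,0,0,0,1],[-0.0025,0,0.0085,0,0,0,1]]]' 60; python3 - <<'E'
from h import *
print(st()[1], bot.observe()['moment'])
E
```

```text
time: 40.8
ee_pos: [648.7, -51.5, 95.8]
tool_rot: [0.0, -0.03, 1.0, 0.0]
wrist_force: [0.3, 5.4, 8.1]
opening: 0.102
finger_force: 62.1
[648.66216866 -51.47027161  95.754134  ] [ 1.0424408  -0.08317683 -0.0966054 ]
```

```bash
python3 -m inch '[[[0,0,0.0005,0,0,8,1],[0,0,0.0005,0,0,16,1],[0,0,0.0005,0,0,24,1],[0,0,0.0005,0,0,32,1],[0,0,0.0005,0,0,40,1],[0,0,0.0005,0,0,48,1],[0,0,0.0005,0,0,56,1]]]'; python3 - <<'E'
from h import *
print(st()[1], bot.observe()['moment'])
E
```

```text
time: 41.5
ee_pos: [648.8, -51.1, 95.7]
tool_rot: [0.001, 0.446, 0.895, 0.001]
wrist_force: [-1.7, 8.6, 14.3]
opening: 0.1
finger_force: 63.0
[648.75897363 -51.1223528   95.67384191] [1.71722018 0.46204758 0.01079131]
```

```bash
python3 -m inch '[[[0,0,0,0,0,8,1],[0,0,0,0,0,16,1],[0,0,0,0,0,24,1],[0,0,0,0,0,30,1],[0,0,0,0,0,33,1],[0,0,0,0,0,33,1]]]'; python3 - <<'E'
from h import *
go([600,0,0],93.4);print(st()[1], bot.observe()['moment'])
E
```

```text
time: 42.1
ee_pos: [649.0, -51.0, 95.7]
tool_rot: [0.0, 0.68, 0.733, 0.001]
wrist_force: [-0.4, 9.2, 13.9]
opening: 0.104
finger_force: 62.9
shift [ 0.0544 -0.0452  0.0956] toolx yaw 94.3
rotvec [ 0.11 -0.06  0.9 ]
[648.95102543 -50.98317153  95.66295202] [1.90258965 0.14956222 0.00741999]
```

```bash
python3 -m inch '[[[0,0,-0.004,0,0,0,1],[0,0,-0.004,0,0,0,0.4],[0,0,-0.004,0,0,0,0],[0,0,-0.004,0,0,0,-0.2],[0,0,-0.04,0,0,0,-0.2],[0,0,-0.09,0,0,0,-0.2],[0,0,-0.14,0,0,0,-0.2],[0,0,-0.19,0,0,0,-0.2],[0,0.04,-0.22,0,0,0,-0.2],[0,0.04,-0.22,0,0,0,-0.2]]]'; python3 - <<'E'
from h import *
c,im=shot('wrist','w18.png'); c2,im2=shot('scene','s6.png')
print(st()[1]);S=slot(-65,-20)
p=px(c,[[*slot(-65,-20),102],[*slot(-83,-20),110],[*slot(-47,-20),110]]); print(p)
h=cv2.cvtColor(im,cv2.COLOR_RGB2HSV);m=cv2.inRange(h,(0,150,60),(4,255,255))|cv2.inRange(h,(172,150,60),(180,255,255))
k,l,s,ct=cv2.connectedComponentsWithStats(m); print([(s[i].tolist(),w(c,*ct[i],110).round(1)) for i in range(1,k) if s[i,4]>20])
u,v=np.int32(p[0]); a=cv2.resize(im[max(v-75,0):v+75,max(u-100,0):u+100],(400,300)); b=cv2.resize(im2[150:360,240:450],(400,300))
print(a.shape); cv2.imwrite('pics/fin.png',np.hstack([a,b])[:,:,::-1])
E
```

```text
time: 43.1
ee_pos: [689.8, -48.9, 316.9]
tool_rot: [0.002, 0.68, 0.734, 0.001]
wrist_force: [0.7, -0.6, -2.1]
opening: 0.604
finger_force: 0.0
[689.63524621 -48.84199861 314.47192489]
[[273.67292511 206.24042488]
 [272.99908693 228.66644755]
 [272.29562899 186.96683327]]
[([268, 218, 11, 10, 109], array([650.7, -64.8, 110. ]))]
(300, 400, 3)
```

```bash
cat > /tmp/r.py <<'E'
import sys; sys.path.insert(0,'.')
from h import *
c,im=shot('wrist',sys.argv[1])
h=cv2.cvtColor(im,cv2.COLOR_RGB2HSV);m=cv2.inRange(h,(0,150,60),(4,255,255))|cv2.inRange(h,(172,150,60),(180,255,255))
k,l,s,ct=cv2.connectedComponentsWithStats(m)
for i in range(1,k):
    if s[i,4]>20: x=s[i]; print(x.tolist(),[(z,w(c,*ct[i],z).round(1)[:2].tolist()) for z in (104,107,110)])
E
python3 /tmp/r.py r1.png; python3 -m inch '[[[-0.03,0.04,0.03,0,0,0,-0.2],[-0.06,0.04,0.06,0,0,0,-0.2],[-0.1,0.04,0.1,0,0,0,-0.2],[-0.1,0.04,0.1,0,0,0,-0.2],[-0.1,0.04,0.1,0,0,0,-0.2],[-0.1,0.04,0.1,0,0,0,-0.2]]]'; python3 /tmp/r.py r2.png
```

```text
[268, 219, 12, 10, 116] [(104, [650.0, -66.3]), (107, [650.3, -65.5]), (110, [650.6, -64.7])]
time: 43.85
ee_pos: [735.5, -144.6, 215.7]
tool_rot: [0.0, 0.679, 0.734, 0.0]
wrist_force: [-0.4, -0.4, 1.7]
opening: 0.602
finger_force: 0.0
[168, 82, 20, 19, 341] [(104, [648.6, -63.9]), (107, [649.6, -64.1]), (110, [650.6, -64.2])]
```

```bash
python3 -m inch '[[[0,0,-0.05,0,0,0,-0.2],[0,0,-0.1,0,0,0,-0.2],[0,0,-0.1,0,0,0,-0.2]]]'; python3 - <<'E'
from h import *
c,im=shot('scene','s7.png')
for q in ['drawer_front','tape','tin','handmic','cap_fin','pack1_mid']: print(q,[(np.round(d['box']).tolist(),round(d['conf'],2)) for d in finder.search_frame('scene',q)][:2])
print(packs('s',c,im,18,20))
E
```

```text
time: 44.2
ee_pos: [735.9, -143.9, 319.7]
tool_rot: [0.003, 0.679, 0.734, 0.001]
wrist_force: [0.4, -0.9, 0.3]
opening: 0.601
finger_force: 0.0
drawer_front [([257.0, 221.0, 120.0, 38.0], 0.98), ([328.0, 282.0, 24.0, 24.0], 0.26)]
tape [([327.0, 285.0, 26.0, 23.0], 0.83), ([357.0, 247.0, 10.0, 11.0], 0.7)]
tin [([489.0, 241.0, 30.0, 35.0], 0.86)]
handmic [([107.0, 329.0, 52.0, 50.0], 0.58)]
cap_fin [([392.0, 168.0, 24.0, 28.0], 0.69)]
pack1_mid [([260.0, 224.0, 152.0, 127.0], 0.32)]
[]
```

Everything checks out: the drawer is shut, the stud has risen into its catch, the cap is in its holder, and the bystanders haven't moved.

```bash
python3 -c "
from plant import hand_in
print(hand_in())"
```

```text
the job is handed in; nothing more can be done
None
```

I handed the job in at about 44 s: the cap is upright in the blue holder, all five packs are in the latched drawer, and the stud is turned a quarter turn and up in its catch. The tape, tin and mic still measured in place, but I don't have the judge's result.

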